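# Lower the specimen press by one turn of its hand wheel

## Robot

A 6-joint arm with a two-finger parallel gripper is mounted at the origin on the work surface. World frame = base frame: x ahead of the robot, y to its left, z up, the work surface at z = 0. Lengths are in mm, angles in rad, forces in N, time in s.
With the tool pointing down it reaches from about 325 to 900 mm from the base axis. Payload 6.1 kg.
Tool frame: the origin (TCP) lies midway between the tips of the shut fingers; the grasp point (between the pads) lies 19 mm behind it; z points along the fingers, y is the line along which they close (so a half turn about z gives the same grasp; the last joint's range is limited). The gripper opens to 87 mm and grips with 3 to 60 N. Pads are 19 mm wide; open, the fingers measure 117 mm over their backs; the gripper's body (75 mm by 190 mm) begins 51 mm behind the grasp point.
Start: joints at [0.983, 0.22, 1.526, -0, 1.395, -0.126], TCP at [278.472, 559.526, 222.538] pointing down, gripper open.
Joint ranges: [-2.98, 2.98], [-0.91, 2.08], [0.09, 2.57], [-1.24, 4.39], [0.2, 2.65], [-2.68, 2.68]. Speed limits (rad/s): [2.57, 2.57, 3.01, 3.14, 3.14, 3.14].

## Interface

Orientations are given as a unit quaternion [x, y, z, w].
In Python, from station import * gives the robot as it stands.
- The arm moves only by the tool jog_arm, never from a script. Its argument "commands" is a list that holds one entry, the list of rows, each a list of 7 numbers: the shift along the tool's x, y, z in mm, then the turn, a rotation vector about the tool's x, y, z in rad, then the finger opening in mm, from 0 to 87. A call has 1 to 10 rows; each row shifts and turns the commanded pose from where the row before left it, along the tool's axes as they then stand; what a row does not reach is not made up. A row lasts 1/8 s, in which the tool goes at most 62.5 mm and 10.7 degrees, less where a joint would pass 70% of its speed; a pose out of reach is approached as far as the arm can. A call with a gripper value outside its range is refused whole. The fingers move at their own pace and stop on an object; "grip_force" is the grip in N (left out, the last holds). Time passes only in rows, so rows that do not move let the fingers close. It gives the time, the measured TCP pose, the force, the opening and the grip force at its end, in the units of the state.
- read_state(): the state, without advancing time (a new reading comes with each control period).
- camera(name): name is "scene" or "top" or "wrist"; returns a dict with "pixels" (384x512x3 uint8, red, green, blue), "depth" (384x512 float32, mm along the optical axis (not along the pixel's ray), 0 where there is no reading), "vertical_fov" (degrees; the focal length in pixels is half the picture's height over the tangent of half this angle, whatever the lens; pixels are square), "cx", "cy" (the principal point, pixels), "pose" (4x4, takes a point from camera to world coordinates). Camera axes: x right, y down, z forward; pixel columns grow to the right and rows downward; lengths in mm; the calibration is good to about 2 mm. A picture is of the moment at which its call begins.
- close_job(): hands the job in; it is judged then, once.
The state is a dict: "t": time; "joint_positions": joint angles; "joint_vel": joint speeds; "joint_efforts": joint torques, N m; "eef_pos": TCP position; "ee_rot": TCP orientation; "wrist_force": force on the tool from outside, world axes, zero at the start; "wrist_torque": the same for the moment, N m; "gripper_width": finger opening in mm; "gripper_force": force on a finger pad.
Only numpy, scipy, OpenCV 4.12 (cv2) and the standard library are available. Lean on these libraries where they do the work, as an engineer would, in place of code of your own. Each camera call takes 0.05 s, during which the arm holds its last target. There are 200 camera calls.

## Task

Lower the plate of the specimen press by one turn of its screw: with the fingers closed, push the upright handle of the hand wheel round clockwise (seen from above) through exactly one full turn, so that the handle comes back to where it stood, and leave the wheel there. Push the handle from its side; do not take it between the fingers. Leave the jar, the beaker and the dish where they stand.

Things in the scene. Friction and masses are not known exactly. Their poses are not given: they have to be found in the camera images.
- press: Fixed bench-top screw press: grey base plate 200 x 270 x 22 mm, two steel columns and a grey crossbeam (50 x 270 mm, its top 165 mm above the bench, column nuts to 174 mm) that carries the hand wheel on a vertical axis. Origin at the centre of the base's underside, on the wheel's axis; its y axis runs along the crossbeam, z up. The whole press stands at different places and yaws.
- wheel (a joint): Turn of the dark steel hand wheel, rad; it grows clockwise seen from above, 2 pi per turn, and starts anywhere from -1 to 1. The wheel has a plain stiff screw (about 0.2 N m, some 3 N at the handle): it stays where it is left and hardly coasts. No stops or detents within the work. Wheel: rim a 14 mm thick ring of 66 mm mean radius (146 mm overall diameter), rim top 197 mm above the bench, three spokes below that.
- wheel_hub (a point): Top of the wheel's hub, on its axis, 205 mm above the bench.
- handle: Pale wooden upright handle on the rim at the end of one spoke: a cylinder 22 mm in diameter that stands straight up from the rim and spins easily on its own pin, its axis 66 mm from the wheel's axis. From rim top 197 mm to its own top 257 mm above the bench. Origin on the handle's axis, 194 mm above the bench; z up.
- handle_mid (a point): Point on the handle's axis, half-way up its free length, 230 mm above the bench.
- jar: Loose lidded jar, 60 mm across, 90 mm high, standing beside the press, not to be moved. Origin at the centre of its underside.
- beaker: Loose open glass beaker, 66 mm across, 85 mm high, beside the press, not to be moved. Origin at the centre of its underside.
- dish: Loose closed glass dish, 90 mm across, 16 mm high, beside the press, not to be moved. Origin at the centre of its underside.

How it is judged (in metres and radians):
On the way, in this order (a step that is already met when the one before it is completed fails the run):
1. the fingers push the handle away from where it stood (contact force between any of the fingers, the arm and handle above 0.3 N and distance of handle_mid from where it was at the start of the episode above 0.05 m).
2. the fingers push the handle past the opposite side (contact force between any of the fingers, the arm and handle above 0.3 N and distance of handle_mid from where it was at the start of the episode above 0.115 m and value of joint wheel above 1.2 rad).
3. the fingers push the handle on towards its first place, the same way round (contact force between any of the fingers, the arm and handle above 0.3 N and distance of handle_mid from where it was at the start of the episode below 0.06 m and value of joint wheel above 3.9 rad).
At the end, for the whole second after the job is handed in: The wheel has made one clockwise turn and is at rest with its handle within 11 mm (about 10 degrees) of where it stood at the start; jar, beaker and dish are within 20 mm of where they stood (distance of handle_mid from where it was at the start of the episode below 0.011 m and value of joint wheel between 4.9 and 7.7 rad and velocity of joint wheel between -0.05 and 0.05 rad/s and distance of each of jar, beaker, dish from where it was at the start of the episode below 0.02 m); the robot touches nothing.
It fails at once if the handle is taken between the fingers (or pressed on from right above) instead of being pushed from its side (horizontal distance between the grasp point and handle_mid below 0.012 m and contact force between any of the fingers, the arm and handle above 0.5 N).
It fails at once if the wheel is turned far past one turn (value of joint wheel above 8 rad).
It fails at once if the jar, beaker or dish is lifted or shifted more than 20 mm (distance of any of jar, beaker, dish from where it was at the start of the episode above 0.02 m).
It also fails if it takes over 56 s, if anything falls off the work surface, if the arm or the gripper's body presses on something with over 40 N, if the wrist force passes 120 N, or if a joint passes its speed limit or range.

## Working session

There is one attempt and no reset: what is moved stays moved. The work goes in short steps, Python scripts to look and compute and a tool call to move; the robot and the scene stay as the last step left them, time stands still between calls to the robot, and variables do not carry over. Pictures are saved under pics/ and viewed, at most 10 in all, crops included, and the job is handed in when it is done.

Besides the shell and the picture viewer there is one more tool, called after "Request:" in YAML: its name, and indented under it one key for each argument. jog_arm: Moves the arm, as the interface text tells. Its arguments: {"type":"object","properties":{"commands":{"type":"array","items":{"type":"array","items":{"type":"array","items":{"type":"number"}}}},"grip_force":{"type":"number"}},"required":["commands"]}

```bash
mkdir -p pics; cat > h.py <<'E'
from station import *
import numpy as np, cv2
def snap(n,f):
    c=camera(n); cv2.imwrite(f'pics/{f}.png',c['pixels'][:,:,::-1]); np.savez(f'pics/{f}.npz',**{k:np.array(v) for k,v in c.items()}); return c
def world(c,u,v,z=None):
    f=192/np.tan(np.radians(c['vertical_fov'])/2); P=np.array(c['pose'])
    r=np.array([(u-c['cx'])/f,(v-c['cy'])/f,1]);
    if z is None: d=np.median(c['depth'][int(v)-1:int(v)+2,int(u)-1:int(u)+2])
    else: d=(z-P[2,3])/(P[:3,:3]@r)[2]
    return P[:3,:3]@(r*d)+P[:3,3]
E
python3 - <<'E'
from h import *
a=snap('top','top1');b=snap('scene','scene1')
print(read_state()); print(a['pose'],a['vertical_fov'])
E
```

```text
{'t': 0.1, 'joint_positions': array([ 9.82885635e-01,  2.21179192e-01,  1.52748154e+00, -1.97863704e-05,
        1.39471306e+00, -1.26096707e-01]), 'joint_vel': array([-0.00146713, -0.00150996, -0.00457033, -0.00193213, -0.00091171,
        0.00079008]), 'joint_efforts': array([-7.04620925e-05, -4.95942485e+01, -3.88522017e+01,  7.01516820e-02,
        5.14102844e-02, -3.74813976e-05]), 'eef_pos': array([278.17787376, 559.05558617, 221.53490142]), 'ee_rot': array([ 2.28858752e-01,  9.73459233e-01, -8.37822616e-04, -3.02101981e-04]), 'wrist_force': array([ 0.5175087 ,  0.00224716, -0.55902006]), 'wrist_torque': array([-0.0352544 ,  0.01615461, -0.00290929]), 'gripper_force': 0.0, 'gripper_width': 86.82735868286349}
[[ 7.02691185e-02 -9.75949362e-01  2.06361561e-01  3.74218744e+02]
 [-9.97509067e-01 -7.00246555e-02  8.49753729e-03 -1.49920608e+01]
 [ 6.15723111e-03 -2.06444643e-01 -9.78438909e-01  1.04386143e+03]
 [ 0.00000000e+00  0.00000000e+00  0.00000000e+00  1.00000000e+00]] 49.43405859210173
```

View pics/top1.png

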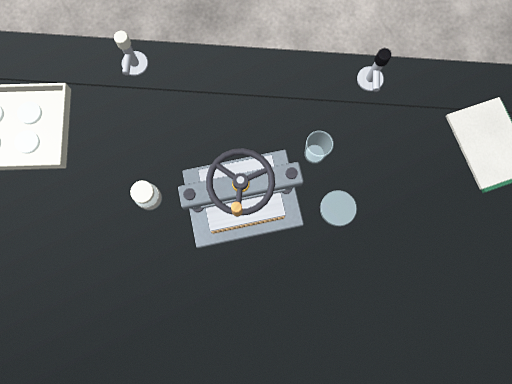

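View pics/scene1.png

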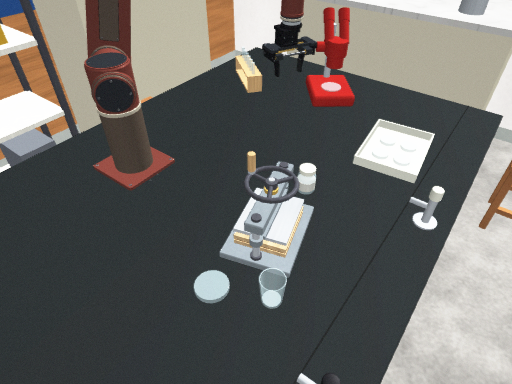

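The top view shows the hub near (240,181), the handle top near (236,208), the jar at (145,193), the beaker at (318,145) and the dish at (338,208). I'll enlarge the wheel.

```bash
python3 - <<'E'
from h import *
a=cv2.imread('pics/top1.png')[140:250,180:310]
cv2.imwrite('pics/crop1.png',cv2.resize(a,None,fx=6,fy=5.4545 if 0 else 5.4,interpolation=cv2.INTER_CUBIC) if 0 else cv2.resize(a,None,fx=5,fy=5,interpolation=cv2.INTER_CUBIC))
c=dict(np.load('pics/top1.npz'))
for n,u,v,z in [('hub',240,181,205),('handle',236.5,207.5,257),('jar',143,189,90),('beaker',319,141,85),('dish',338,208,16)]: print(n,world(c,u,v,z))
# rim circle fit by depth
D=c['depth'];f=192/np.tan(np.radians(c['vertical_fov'])/2);v,u=np.mgrid[:384,:512]
W=np.stack([(u-c['cx'])/f*D,(v-c['cy'])/f*D,D],-1)@c['pose'][:3,:3].T+c['pose'][:3,3]
m=np.zeros(D.shape,bool);m[140:250,180:310]=1
h=W[m&(W[...,2]>245)&(W[...,2]<270)]; print('hmean',h.mean(0),len(h))
r=W[m&(W[...,2]>190)&(W[...,2]<203)]
from scipy.optimize import least_squares
s=least_squares(lambda p:np.hypot(*(r[:,:2]-p).T)-66,r[:,:2].mean(0),loss='soft_l1',f_scale=4);print('rim centre',s.x,len(r))
E
```

```text
hub [572.05736289  20.03186546 205.        ]
handle [507.38666343  20.55019227 257.        ]
jar [563.76890796 249.39874053  90.        ]
beaker [ 712.97226548 -157.54144941   85.        ]
dish [ 565.01360202 -221.84065474   16.        ]
hmean [508.67010604  21.63829048 257.73561833] 109
rim centre [573.85131142  20.3898182 ] 1665
```

View pics/crop1.png

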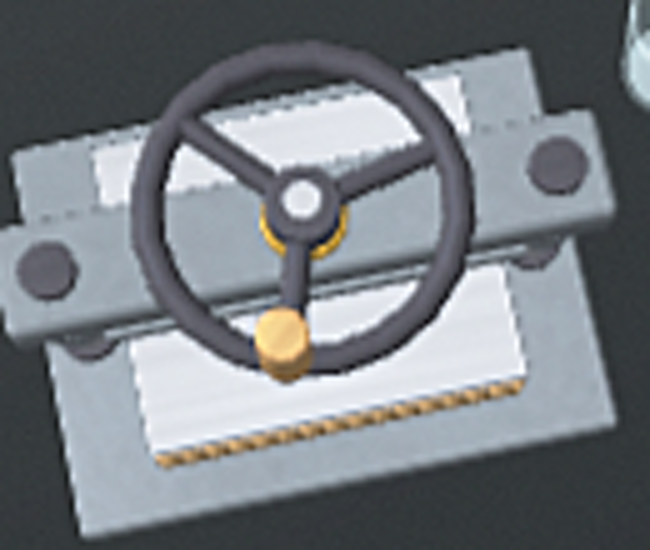

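Request:
jog_arm:
  commands:
    - [[0, 0, -27, 0, 0, -0.1539, 0], [0, 0, -27, 0, 0, -0.1539, 0], [0, 0, -27, 0, 0, -0.1539, 0], [0, 0, 0, 0, 0, 0, 0]]
  grip_force: 20

```text
t: 0.6
eef_pos: [279.1, 560.5, 305.8]
ee_rot: [0.001, 1.0, 0.002, 0.001]
wrist_force: [-0.3, 0.1, -1.3]
gripper_width: 54.9
gripper_force: 0.0
```

Request:
jog_arm:
  commands:
    - [[-25, -56, 0, 0, 0, 0, 0], [-25, -56, 0, 0, 0, 0, 0], [-25, -56, 0, 0, 0, 0, 0], [-25, -56, 0, 0, 0, 0, 0], [-25, -56, 0, 0, 0, 0, 0], [-25, -56, 0, 0, 0, 0, 0], [-25, -56, 0, 0, 0, 0, 0], [-25, -56, 0, 0, 0, 0, 0], [-20, -56, 0, 0, 0, 0, 0], [0, 0, 0, 0, 0, 0, 0]]

```text
t: 1.85
eef_pos: [498.5, 51.8, 301.2]
ee_rot: [0.005, 1.0, -0.0, -0.002]
wrist_force: [0.3, 1.4, -0.3]
gripper_width: 0.4
gripper_force: 0.0
```

Request:
jog_arm:
  commands:
    - [[-4, -45, 0, 0, 0, 0, 0], [-4, -45, 0, 0, 0, 0, 0], [0, 0, 0, 0, 0, 0, 0], [0, 0, 0, 0, 0, 0, 0]]

```text
t: 2.35
eef_pos: [505.9, -33.3, 302.5]
ee_rot: [0.001, 1.0, 0.001, -0.001]
wrist_force: [0.5, 0.7, 0.7]
gripper_width: 0.4
gripper_force: 0.0
```

```bash
python3 - <<'E'
from h import *
a=snap('wrist','w1');print(read_state()['eef_pos'])
D=a['depth'];f=192/np.tan(np.radians(a['vertical_fov'])/2);v,u=np.mgrid[:384,:512]
W=np.stack([(u-a['cx'])/f*D,(v-a['cy'])/f*D,D],-1)@np.array(a['pose'])[:3,:3].T+np.array(a['pose'])[:3,3]
m=(W[...,2]>254)&(W[...,2]<260)&(np.hypot(W[...,0]-508,W[...,1]-21)<25)
h=W[m];print(len(h),h.mean(0) if len(h) else 0,h.min(0),h.max(0))
m=(abs(W[...,2]-205)<1.5)&(np.hypot(W[...,0]-573,W[...,1]-20)<25);h=W[m];print('hub',len(h),h.mean(0) if len(h) else 0)
E
```

```text
[506.03123102 -32.99998041 302.79207861]
603 [509.45763842  21.62618482 257.07317042] [500.64873305  11.52850292 254.07849202] [517.81444087  32.94271999 259.37240893]
hub 0 0
```

View pics/w1.png

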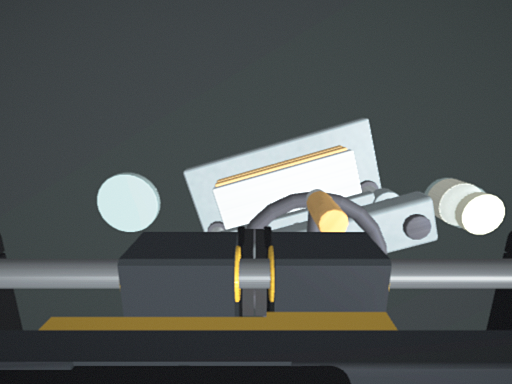

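The wrist view shows the handle top at (333,222), so the handle is at about (508,21.5). The finger will come down about 10 mm behind it.

Request:
jog_arm:
  commands:
    - [[-12, 15, 0, 0, 0, 0, 0], [0, 0, 45, 0, 0, 0, 0], [0, 0, 42, 0, 0, 0, 0], [0, 0, 0, 0, 0, 0, 0], [0, 0, 0, 0, 0, 0, 0]]

```text
t: 3.02
eef_pos: [519.5, -18.6, 218.2]
ee_rot: [-0.0, 1.0, -0.0, 0.001]
wrist_force: [-0.0, 0.3, 0.3]
gripper_width: 0.7
gripper_force: 0.0
```

```bash
python3 - <<'E'
import numpy as np
a=np.radians(np.arange(210,-151,-10)); p=np.c_[574+66*np.cos(a),20.5+66*np.sin(a)]
d=np.diff(p,axis=0)
for A,P,q in zip(np.degrees(a),p,d): print(int(round(A)),P.round(1),'row',[round(-q[0],1),round(q[1],1)])
E
```

```text
210 [516.8 -12.5] row [np.float64(4.9), np.float64(10.4)]
200 [512.   -2.1] row [np.float64(3.0), np.float64(11.1)]
190 [509.   9.] row [np.float64(1.0), np.float64(11.5)]
180 [508.   20.5] row [np.float64(-1.0), np.float64(11.5)]
170 [509.  32.] row [np.float64(-3.0), np.float64(11.1)]
160 [512.   43.1] row [np.float64(-4.9), np.float64(10.4)]
150 [516.8  53.5] row [np.float64(-6.6), np.float64(9.4)]
140 [523.4  62.9] row [np.float64(-8.1), np.float64(8.1)]
130 [531.6  71.1] row [np.float64(-9.4), np.float64(6.6)]
120 [541.   77.7] row [np.float64(-10.4), np.float64(4.9)]
110 [551.4  82.5] row [np.float64(-11.1), np.float64(3.0)]
100 [562.5  85.5] row [np.float64(-11.5), np.float64(1.0)]
90 [574.   86.5] row [np.float64(-11.5), np.float64(-1.0)]
80 [585.5  85.5] row [np.float64(-11.1), np.float64(-3.0)]
70 [596.6  82.5] row [np.float64(-10.4), np.float64(-4.9)]
60 [607.   77.7] row [np.float64(-9.4), np.float64(-6.6)]
50 [616.4  71.1] row [np.float64(-8.1), np.float64(-8.1)]
40 [624.6  62.9] row [np.float64(-6.6), np.float64(-9.4)]
30 [631.2  53.5] row [np.float64(-4.9), np.float64(
[... 297 characters left out ...]
-30 [631.2 -12.5] row [np.float64(6.6), np.float64(-9.4)]
-40 [624.6 -21.9] row [np.float64(8.1), np.float64(-8.1)]
-50 [616.4 -30.1] row [np.float64(9.4), np.float64(-6.6)]
-60 [607.  -36.7] row [np.float64(10.4), np.float64(-4.9)]
-70 [596.6 -41.5] row [np.float64(11.1), np.float64(-3.0)]
-80 [585.5 -44.5] row [np.float64(11.5), np.float64(-1.0)]
-90 [574.  -45.5] row [np.float64(11.5), np.float64(1.0)]
-100 [562.5 -44.5] row [np.float64(11.1), np.float64(3.0)]
-110 [551.4 -41.5] row [np.float64(10.4), np.float64(4.9)]
-120 [541.  -36.7] row [np.float64(9.4), np.float64(6.6)]
-130 [531.6 -30.1] row [np.float64(8.1), np.float64(8.1)]
-140 [523.4 -21.9] row [np.float64(6.6), np.float64(9.4)]
```

Request:
jog_arm:
  commands:
    - [[3, 6, 0, 0, 0, 0, 0], [2.5, 4, 0, 0, 0, 0, 0], [2.5, 4, 0, 0, 0, 0, 0], [0, 2, 0, 0, 0, 0, 0], [0, 0, 0, 0, 0, 0, 0]]

```text
t: 3.65
eef_pos: [510.4, -3.4, 216.6]
ee_rot: [0.0, 1.0, -0.0, 0.0]
wrist_force: [0.5, 0.5, 0.4]
gripper_width: 0.3
gripper_force: 0.0
```

Request:
jog_arm:
  commands:
    - [[0, 3, 0, 0, 0, 0, 0], [0, 0, 0, 0, 0, 0, 0]]

```text
t: 3.9
eef_pos: [510.4, -0.8, 216.5]
ee_rot: [0.0, 1.0, -0.0, -0.0]
wrist_force: [-0.5, -1.8, 0.3]
gripper_width: 0.1
gripper_force: 1.0
```

Request:
jog_arm:
  commands:
    - [[0, 3, 0, 0, 0, 0, 0], [0, 0, 0, 0, 0, 0, 0]]

```text
t: 4.15
eef_pos: [510.4, 2.5, 216.5]
ee_rot: [0.0, 1.0, -0.0, -0.0]
wrist_force: [0.0, -3.4, -0.2]
gripper_width: 0.5
gripper_force: 1.3
```

Request:
jog_arm:
  commands:
    - [[1.5, 9, 0, 0, 0, 0, 0], [1, 9, 0, 0, 0, 0, 0], [-1, 11.5, 0, 0, 0, 0, 0], [-3, 11.1, 0, 0, 0, 0, 0], [-4.9, 10.4, 0, 0, 0, 0, 0], [-6.6, 9.4, 0, 0, 0, 0, 0], [-8.1, 8.1, 0, 0, 0, 0, 0], [-9.4, 6.6, 0, 0, 0, 0, 0], [0, 0, 0, 0, 0, 0, 0]]

```text
t: 5.28
eef_pos: [542.1, 78.3, 216.5]
ee_rot: [-0.0, 1.0, 0.0, 0.001]
wrist_force: [0.6, 0.6, -0.4]
gripper_width: 0.3
gripper_force: 0.0
```

```bash
cat >> h.py <<'E'
def handle():
    for n in ('top','wrist','scene'):
        c=camera(n);D=c['depth'];f=192/np.tan(np.radians(c['vertical_fov'])/2);v,u=np.mgrid[:384,:512];P=np.array(c['pose'])
        W=np.stack([(u-c['cx'])/f*D,(v-c['cy'])/f*D,D],-1)@P[:3,:3].T+P[:3,3]
        p=c['pixels'].astype(int);r=np.hypot(W[...,0]-574,W[...,1]-20.5)
        m=(p[...,0]-p[...,2]>50)&(W[...,2]>205)&(W[...,2]<262)&(r<95)&(r>45)
        t=m&(W[...,2]>253)
        print(n,m.sum(),W[m].mean(0).round(1) if m.any() else '',t.sum(),W[t].mean(0).round(1) if t.any() else '')
E
python3 -c "
from h import *
handle();snap('scene','s2');s=read_state();print(s['eef_pos'],s['wrist_force'])"
```

```text
top 0  0 
wrist 31 [550.8  79.7 253.7] 21 [558.3  79.3 256.5]
scene 152 [568.8  80.2 236. ] 39 [566.6  84.4 256.2]
[541.23856664  77.41806886 216.72198069] [ 0.38021576  0.3530257  -0.43197726]
```

View pics/s2.png

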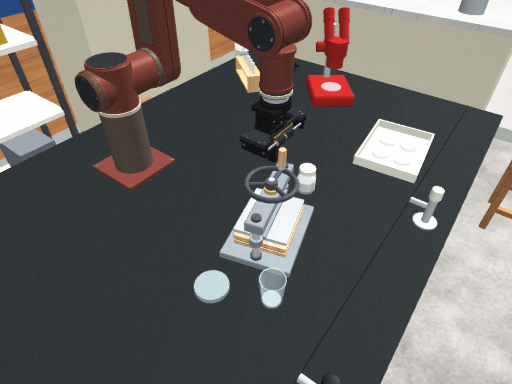

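The scene view shows the handle at (283,157), just ahead of the finger, so the push is working. I'll carry on.

Request:
jog_arm:
  commands:
    - [[-10.4, 4.9, 0, 0, 0, 0, 0], [-11.1, 3.0, 0, 0, 0, 0, 0], [-11.5, 1.0, 0, 0, 0, 0, 0], [-11.5, -1.0, 0, 0, 0, 0, 0], [-11.1, -3.0, 0, 0, 0, 0, 0], [-10.4, -4.9, 0, 0, 0, 0, 0], [-9.4, -6.6, 0, 0, 0, 0, 0], [-8.1, -8.1, 0, 0, 0, 0, 0], [-6.6, -9.4, 0, 0, 0, 0, 0]]

```text
t: 6.6
eef_pos: [631.8, 53.3, 216.3]
ee_rot: [-0.0, 1.0, 0.0, 0.0]
wrist_force: [-0.6, 4.1, -1.0]
gripper_width: 0.7
gripper_force: 1.4
```

```bash
python3 -c "
from h import *
handle();s=read_state();print(s['eef_pos'],s['wrist_force'])"
```

```text
top 0  0 
wrist 5 [622.4  52.9 245.1] 0 
scene 143 [647.4  22.3 234.1] 30 [647.4  26.7 256.4]
[631.93923439  52.32662194 216.85412229] [-0.11764426 -0.01660191 -0.07569116]
```

Request:
jog_arm:
  commands:
    - [[-4.9, -10.4, 0, 0, 0, 0, 0], [-3.0, -11.1, 0, 0, 0, 0, 0], [-1.0, -11.5, 0, 0, 0, 0, 0], [1.0, -11.5, 0, 0, 0, 0, 0], [3.0, -11.1, 0, 0, 0, 0, 0], [4.9, -10.4, 0, 0, 0, 0, 0], [6.6, -9.4, 0, 0, 0, 0, 0], [8.1, -8.1, 0, 0, 0, 0, 0], [9.4, -6.6, 0, 0, 0, 0, 0]]

```text
t: 7.88
eef_pos: [606.5, -37.7, 216.6]
ee_rot: [0.0, 1.0, -0.0, 0.0]
wrist_force: [3.4, 0.5, -0.1]
gripper_width: 0.3
gripper_force: 1.6
```

```bash
python3 -c "
from h import *
handle();s=read_state();print(s['eef_pos'],s['wrist_force'])"
```

```text
top 86 [576.3 -43.1 241.8] 36 [578.2 -41.8 257.6]
wrist 2419 [579.  -43.4 247.3] 1437 [581.3 -43.2 256.9]
scene 11 [592.6 -48.2 208.4] 0 
[605.87567473 -37.29662647 216.44894151] [0.38742774 0.17011078 0.07807405]
```

Request:
jog_arm:
  commands:
    - [[10.4, -4.9, 0, 0, 0, 0, 0], [11.1, -3.0, 0, 0, 0, 0, 0], [11.5, -1.0, 0, 0, 0, 0, 0], [11.5, 1.0, 0, 0, 0, 0, 0], [11.1, 3.0, 0, 0, 0, 0, 0], [10.4, 4.9, 0, 0, 0, 0, 0], [9.4, 6.6, 0, 0, 0, 0, 0], [8.1, 8.1, 0, 0, 0, 0, 0]]

```text
t: 9.02
eef_pos: [522.3, -21.8, 216.4]
ee_rot: [0.0, 1.0, -0.0, -0.001]
wrist_force: [1.3, -2.7, -0.2]
gripper_width: 0.6
gripper_force: 1.5
```

```bash
python3 -c "
from h import *
handle();s=read_state();print(s['eef_pos'],s['wrist_force'])"
```

```text
top 0  0 
wrist 876 [505.    1.  225.8] 3 [511.4 -14.8 253.6]
scene 12 [524.    5.  223.7] 0 
[522.68517583 -21.02771085 216.53111746] [-0.18815943 -0.37066721 -0.25226683]
```

Request:
jog_arm:
  commands:
    - [[5, 7, 0, 0, 0, 0, 0], [4, 6, 0, 0, 0, 0, 0], [2, 4, 0, 0, 0, 0, 0], [1, 2.5, 0, 0, 0, 0, 0], [0, 0, 0, 0, 0, 0, 0]]

```text
t: 9.8
eef_pos: [511.4, -2.0, 216.6]
ee_rot: [-0.0, 1.0, 0.0, -0.0]
wrist_force: [-0.3, -1.3, 0.6]
gripper_width: 0.4
gripper_force: 0.7
```

Request:
jog_arm:
  commands:
    - [[0, -10, 0, 0, 0, 0, 0], [0, -20, 0, 0, 0, 0, 0], [0, -3, -40, 0, 0, 0, 0], [0, 0, -46, 0, 0, 0, 0], [0, 0, 0, 0, 0, 0, 0]]

```text
t: 10.42
eef_pos: [513.5, -36.3, 307.1]
ee_rot: [0.0, 1.0, -0.001, 0.004]
wrist_force: [0.1, -0.8, -0.5]
gripper_width: 0.6
gripper_force: 0.0
```

```bash
python3 -c "
from h import *
handle();s=read_state();print(s['eef_pos'],s['wrist_force'])"
```

```text
top 49 [504.2  21.2 242.4] 22 [508.6  21.8 257.9]
wrist 1205 [508.1  19.2 246.2] 696 [510.4  21.1 257. ]
scene 161 [515.8  17.3 236.8] 41 [512.9  20.2 256.9]
[510.97672429 -35.49302316 301.51864578] [-0.19081256  0.49006893 -0.1984789 ]
```

Request:
jog_arm:
  commands:
    - [[0, 0, 0, 0, 0, 0, 0], [0, 0, 0, 0, 0, 0, 0], [0, 0, 0, 0, 0, 0, 0], [0, 0, 0, 0, 0, 0, 0]]

```text
t: 11.08
eef_pos: [511.4, -35.4, 302.4]
ee_rot: [-0.0, 1.0, 0.0, -0.0]
wrist_force: [0.3, -0.6, -0.3]
gripper_width: 0.6
gripper_force: 0.0
```

```bash
python3 -c "
from station import *
print(close_job())"
```

```text
the job is handed in; nothing more can be done
None
```

I pushed the wheel one full turn clockwise and handed the job in at about 11 s; the cameras put the handle within about 2 mm of where it started, with the arm clear of everything, though I did not re-measure the jar, beaker and dish and the hand-in returned no verdict.

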